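# Feel along the rim of a machined part in its sprung nest

### The arm

A 7-joint arm with a two-finger parallel gripper is mounted at the origin on the work surface. World frame = base frame: x ahead of the robot, y to its left, z up, the work surface at z = 0. Lengths are in m, angles in rad, forces in N, time in s.
With the tool pointing down it reaches from about 0.4 to 0.85 m from the base axis. Payload 10.4 kg.
Tool frame: the origin (TCP) lies on the centre line of the jaws, within the pads' length; the fingertips stand 14 mm ahead of it and the grasp point (between the pads) lies 5 mm behind it (robot.tcp_to_tips is the distance from the TCP to the fingertips, in m); z points along the fingers, y is the direction in which the jaws open and shut (so a half turn about z gives the same grasp; the last joint's range is limited). The gripper opens to 85 mm and grips with 20 to 120 N. Pads are 22 mm wide; open, the fingers measure 114 mm over their backs; the gripper's body (76 mm by 85 mm) begins 54 mm behind the grasp point. The pads swing forward as they close: fully open they stand 13 mm farther back than shut.
Start: joints at [-1.217, 0.332, -0.065, 1.46, 0.022, 1.35, -0.088], TCP at [0.23, 0.581, 0.245] pointing down, gripper open.
Joint ranges: [-2.6, 2.6], [-0.5, 2.12], [-1.47, 1.34], [0.16, 2.42], [-1.27, 4.41], [0.06, 2.06], [-2.6, 2.6]. Speed limits (rad/s): [2.22, 2.22, 2.79, 2.79, 3.14, 3.14, 3.14].

### API

Orientations are given as a unit quaternion [x, y, z, w].
In Python, from plant import robot gives the robot as it stands.
- The arm moves only by the shell command python3 -m handwheel 'ROWS' [OPENING] [FORCE]. ROWS is JSON, a list that holds one entry, the list of rows, each a list of 4 numbers: the shift along the world's x, y, z in cm, then the turn about the world's z in rad. A call has exactly 5 rows; each row is the pose to reach, as a shift and turn from the pose commanded when the call began; what a row does not reach only later rows make up. A row lasts 1/12 s, in which the tool goes at most 41.7 mm and 7.16 degrees, less where a joint would pass 70% of its speed; a pose out of reach is approached as far as the arm can. A call with a gripper value outside its range is refused whole. OPENING is the opening in per cent of the stroke, from 0 (shut) to 100 (fully open), set as the call begins (- or left out, the last holds). The fingers move at their own pace and stop on an object; FORCE is the grip in N (left out, the last holds). Time passes only in rows, so rows that repeat a pose let the fingers close, or fill a call up. It gives the time, the measured TCP pose, the force and the opening at its end, in the units of the state.
- robot.get_obs(): the state, without advancing time (a new reading comes with each control period).
- robot.get_image(name): name is "scene" or "top"; returns a dict with "image" (480x640x3 uint8, red, green, blue), "mtx" (3x3 intrinsics, pixels), "T" (4x4, takes a point from camera to world coordinates). Camera axes: x right, y down, z forward; pixel columns grow to the right and rows downward; lengths in m; the calibration is good to about 2 mm. A picture is of the moment at which its call begins. There is no depth.
- robot.hand_in(): hands the job in, once; it reports no verdict.
The state is a dict: "t": time; "joints": joint angles; "qd": joint speeds; "effort": joint torques, N m; "position": TCP position; "orientation": TCP orientation; "ft_force": force on the tool from outside, world axes, zero at the start; "wrist_torque": the same for the moment, N m; "finger_gap": finger opening in m.
Only numpy, scipy, OpenCV 4.12 (cv2) and the standard library are available. Lean on these libraries where they do the work, as an engineer would, in place of code of your own. Each camera call takes 0.05 s, during which the arm holds its last target. There are 200 camera calls.

### The job

Feel the part's raised rim before it is measured: run the closed fingertips along the rim from the green pad over the three yellow ones in turn to the red pad, in touch with the rim and over every pad, and then take the hand away. Touch lightly, never pressing the sprung nest down near its stop, leave the part lying in its nest without lifting it out, and do not disturb the bush, plug gauge, phone and mouse around it.

Things in the scene. Friction and masses are not known exactly. Their poses are not given: they have to be found in the camera images.
- stage: Fixed black base of the inspection fixture, 150 x 250 x 20 mm (its x, y, z); origin at the centre of its underside, on the desk, z up. It may stand at any yaw. The sprung nest lets closed fingertips pressed down a few mm slide along the rim and over the pads at one height; open fingers may touch two pads at once.
- nest (a joint): How far the aluminium nest plate (126 x 226 mm, carrying the part) is pressed down on its springs, in m: 0 = fully up (rest), 0.013 = hard on its stop. Straight down, no tilt. It starts to give at about 1 to 4 N (it varies with the part's mass) and then yields about 2 mm for each further newton (8 to 10 N in all at the stop); it springs back up when let go. Pressed lightly means a few mm, never beyond 10 mm.
- nest_seat (a point): Centre of the nest's pocket floor, on which the part lies; 45 mm above the desk with the nest fully up. Axes parallel to the stage's. The pocket has a low wall 7 mm high all round, with 1 mm clearance to the part.
- part: Dark machined steel-coloured plate, 100 x 200 x 16 mm (x, y, z), 0.2 to 0.5 kg, lying LOOSE in the nest's pocket; origin at the centre of its underside. On top runs a bright raised rim, 12 mm wide, 12.8 mm high, in four straight pieces from pad1 through pad2, pad3, pad4 to pad5. Pads 1-5 are fixed on it and stand 1.2 mm proud of the rim.
- pad1: Green (the start) round check pad, 18 mm diameter, slightly domed with bevelled edge, on the rim at (-35, -85) mm in the part's x, y. Origin at the centre of its top face, 30 mm above the part's underside (75 mm above the desk with the nest up). Neighbouring pads are about 50 mm apart.
- pad2: Yellow (second) round check pad, 18 mm diameter, slightly domed with bevelled edge, on the rim at (0, -50) mm in the part's x, y. Origin at the centre of its top face, 30 mm above the part's underside (75 mm above the desk with the nest up). Neighbouring pads are about 50 mm apart.
- pad3: Yellow (third) round check pad, 18 mm diameter, slightly domed with bevelled edge, on the rim at (30, -8) mm in the part's x, y. Origin at the centre of its top face, 30 mm above the part's underside (75 mm above the desk with the nest up). Neighbouring pads are about 50 mm apart.
- pad4: Yellow (fourth) round check pad, 18 mm diameter, slightly domed with bevelled edge, on the rim at (25, 42) mm in the part's x, y. Origin at the centre of its top face, 30 mm above the part's underside (75 mm above the desk with the nest up). Neighbouring pads are about 50 mm apart.
- pad5: Red (the finish) round check pad, 18 mm diameter, slightly domed with bevelled edge, on the rim at (-15, 78) mm in the part's x, y. Origin at the centre of its top face, 30 mm above the part's underside (75 mm above the desk with the nest up). Neighbouring pads are about 50 mm apart.
- rim1 (a point): Point on top of the bare rim half-way between pad1 and pad2, 28.8 mm above the part's underside.
- rim2 (a point): Point on top of the bare rim half-way between pad2 and pad3, 28.8 mm above the part's underside.
- rim3 (a point): Point on top of the bare rim half-way between pad3 and pad4, 28.8 mm above the part's underside.
- rim4 (a point): Point on top of the bare rim half-way between pad4 and pad5, 28.8 mm above the part's underside.
- bush: Bystander: loose flanged steel bush, 48 mm diameter at the flange, 44 mm tall, standing; origin at the centre of its underside.
- gauge: Bystander: loose brass plug gauge standing upright, 28 mm diameter, 100 mm tall; origin at the centre of its underside.
- phone: Bystander: loose black phone lying flat, 150 x 74 x 9 mm; origin at the centre of its underside.
- mouse: Bystander: loose black computer mouse, 105 x 60 x 36 mm; origin at the centre of its underside.
Not all that is in view belongs to the job. What is meant by the part is not purple, and is the smaller of those in its own colour.

How it is judged:
By the outcome, as a careful person would: the job done as asked, in the order asked, and still so for the second after the job is handed in, with the robot touching nothing.
It also fails if it takes over 40 s, if anything falls off the work surface, if the arm or the gripper's body presses on something with over 40 N, if the wrist force passes 120 N, or if a joint passes its speed limit or range.

## Working session

There is one attempt and no reset: what is moved stays moved. The work goes in short steps, Python scripts to look and compute and a shell command to move; the robot and the scene stay as the last step left them, time stands still between calls to the robot, and variables do not carry over. Pictures are saved under pics/ and viewed, about 8 in all and at most 12, crops included, and the job is handed in when it is done.

```bash
mkdir -p pics; ls
python3 - <<'E'
from plant import robot
import cv2
for n in("scene","top"):
    d=robot.get_image(n); cv2.imwrite(f"pics/{n}0.png",d["image"][:,:,::-1]); print(n,d["mtx"].round(1).tolist(),d["T"].round(3).tolist())
print(robot.get_obs()); print(robot.tcp_to_tips)
E
```

```text
pics
scene [[515.6, 0.0, 321.8], [0.0, 515.6, 233.2], [0.0, 0.0, 1.0]] [[0.76, 0.517, -0.393, 0.924], [0.649, -0.589, 0.482, -0.369], [0.017, -0.621, -0.783, 0.776], [0.0, 0.0, 0.0, 1.0]]
top [[474.3, 0.0, 316.2], [0.0, 474.3, 237.4], [0.0, 0.0, 1.0]] [[-0.023, -0.99, 0.141, 0.47], [-0.999, 0.028, 0.033, 0.068], [-0.037, -0.14, -0.989, 0.791], [0.0, 0.0, 0.0, 1.0]]
{'t': 0.1, 'joints': array([-1.21655075,  0.33279855, -0.06469807,  1.46084387,  0.02158939,
        1.34991889, -0.08852199]), 'qd': array([ 3.20200846e-04, -3.37892746e-03,  1.22645658e-03, -2.66529514e-03,
       -7.88707709e-04,  1.23708686e-04, -5.00255411e-05]), 'effort': array([ 3.40950910e-04, -6.26747203e+01,  4.85239585e-02, -3.92428851e+01,
        1.61839044e-02,  7.06361403e-03,  2.29517440e-05]), 'position': array([0.22987613, 0.58084708, 0.24460823]), 'orientation': array([ 1.87313336e-01,  9.82300009e-01, -6.29685896e-04, -9.53893691e-05]), 'ft_force': array([-0.03887801, -0.39152123, -0.7691148 ]), 'wrist_torque': array([-0.01716904,  0.03210482, -0.03241262]), 'finger_gap': 0.08530732466055346}
0.014
```

View pics/top0.png

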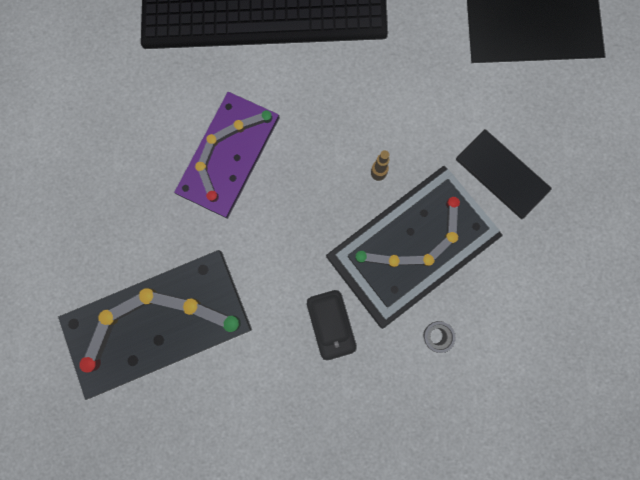

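View pics/scene0.png

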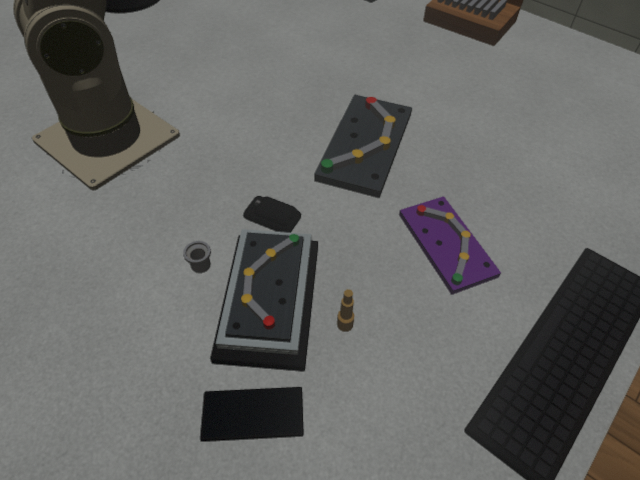

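Three candidates (top view): purple plate (228,155), large dark plate lying on the desk (155,325), and a smaller dark plate in the nest (415,247). The nested one fits: it isn't purple and is the smaller of the two dark ones. I'll confirm it in a crop and fit its pose from the pads.

```bash
cat > fit.py <<'E'
import cv2,numpy as np
from scipy.optimize import least_squares
P=np.array([[-35,-85],[0,-50],[30,-8],[25,42],[-15,78]])/1000
def blobs(img,roi):
    x0,y0,x1,y1=roi; h=cv2.cvtColor(img,cv2.COLOR_RGB2HSV)[y0:y1,x0:x1].astype(int); out={}
    H,S,V=h[...,0],h[...,1],h[...,2]
    for c,m in dict(g=(H>45)&(H<90),y=(H>13)&(H<30),r=(H<8)|(H>172)).items():
        m=(m&(S>110)&(V>60)).astype(np.uint8)
        n,l,s,ce=cv2.connectedComponentsWithStats(m)
        out[c]=[(ce[i]+[x0,y0]) for i in range(1,n) if s[i,4]>25]
    return out
def ray(d,px,z):
    T=d["T"]; v=T[:3,:3]@np.linalg.inv(d["mtx"])@[px[0],px[1],1]; o=T[:3,3]
    return (o+v*(z-o[2])/v[2])[:2]
def fit(W):
    f=lambda q:((np.array([[np.cos(q[2]),-np.sin(q[2])],[np.sin(q[2]),np.cos(q[2])]])@P.T).T+q[:2]-W).ravel()
    best=min((least_squares(f,[*W.mean(0),a]) for a in(-2,0,2)),key=lambda r:r.cost)
    return best.x,f(best.x).reshape(-1,2)+W,np.abs(best.fun).max()
E
python3 - <<'E'
from plant import robot
from fit import *
for n,roi in(("top",(320,170,505,330)),("scene",(210,225,312,350))):
    d=robot.get_image(n); b=blobs(d["image"],roi); print(n,{k:np.round(v,1).tolist() for k,v in b.items()})
    if n=="top": ys=sorted(b["y"],key=lambda p:np.hypot(*(p-b["g"][0])))
    else: ys=sorted(b["y"],key=lambda p:p[1])
    W=np.array([ray(d,p,.0745) for p in [b["g"][0],*ys,b["r"][0]]]); q,F,e=fit(W)
    print(q.round(4),F.round(4).tolist(),e)
    if n=="top":
        c=d["image"][150:350,280:560,::-1]; cv2.imwrite("pics/c1.png",cv2.resize(c,None,fx=2.8,fy=2.8))
        for nm,p in dict(gauge=(377,177),bush=(438,340),mouse=(331,325),phone=(503,174)).items(): print(nm,ray(d,p,0.01).round(3))
        g=ray(d,(384,153),.1);print("gauge top",g)
E
```

```text
top {'g': [[360.6, 256.1]], 'y': [[379.6, 172.8], [451.9, 236.7], [393.5, 260.6], [428.1, 259.7]], 'r': [[453.2, 201.6]]}Traceback (most recent call last):
  File "<stdin>", line 7, in <module>
  File "fit.py", line 17, in fit
    best=min((least_squares(f,[*W.mean(0),a]) for a in(-2,0,2)),key=lambda r:r.cost)
  File "fit.py", line 17, in <genexpr>
    best=min((least_squares(f,[*W.mean(0),a]) for a in(-2,0,2)),key=lambda r:r.cost)
              ~~~~~~~~~~~~~^^^^^^^^^^^^^^^^^^
    return func(*args, **kwargs)
    vector_fun = VectorFunction(
        fun_wrapped,
    ...<6 lines>...
        workers=workers
    )
    self._update_fun()
    ~~~~~~~~~~~~~~~~^^
    self.f = self.fun_wrapped(xp_copy(self.x))
             ~~~~~~~~~~~~~~~~^^^^^^^^^^^^^^^^^
    return np.atleast_1d(self.fun(x))
                         ~~~~~~~~^^^
    return self.f(x, *self.args, **self.kwargs)
           ~~~~~~^^^^^^^^^^^^^^^^^^^^^^^^^^^^^^
  File "fit.py", line 16, in <lambda>
    f=lambda q:((np.array([[np.cos(q[2]),-np.sin(q[2])],[np.sin(q[2]),np.cos(q[2])]])@P.T).T+q[:2]-W).ravel()
                ~~~~~~~~~~~~~~~~~~~~~~~~~~~~~~~~~~~~~~~~~~~~~~~~~~~~~~~~~~~~~~~~~~~~~~~~~~~~~~~~~~^~
ValueError: operands could not be broadcast together with shapes (5,2) (6,2)
```

Gauge was caught as a yellow blob; narrowing the region.

Run:
```python
from plant import robot
from fit import *
for n,roi in(("top",(320,190,505,330)),("scene",(210,225,312,350))):
    d=robot.get_image(n); b=blobs(d["image"],roi); print(n,{k:np.round(v,1).tolist() for k,v in b.items()})
    ys=sorted(b["y"],key=lambda p:np.hypot(*(p-b["g"][0])))
    W=np.array([ray(d,p,.0745) for p in [b["g"][0],*ys,b["r"][0]]]); q,F,e=fit(W)
    print(q.round(4),F.round(4).tolist(),e)
    if n=="top":
        c=d["image"][150:350,280:560,::-1]; cv2.imwrite("pics/c1.png",cv2.resize(c,None,fx=2.8,fy=2.8))
        for nm,p in dict(gauge=(377,177),bush=(438,340),mouse=(331,325),phone=(503,174)).items(): print(nm,ray(d,p,0.01).round(3))
        print("gauge top",ray(d,(384,153),.1))
```

```text
top {'g': [[360.6, 256.1]], 'y': [[451.9, 236.7], [393.6, 260.5], [428.1, 259.7]], 'r': [[453.2, 201.6]]}
[ 0.5633 -0.0639  3.7693] [[0.5418, 0.0255], [0.534, -0.0234], [0.5344, -0.075], [0.5678, -0.1125], [0.6213, -0.1182]] 0.0005444518522852437
gauge [ 0.682 -0.01 ]
bush [ 0.41  -0.097]
mouse [0.438 0.074]
phone [ 0.68 -0.22]
gauge top [ 0.69391462 -0.01335762]
scene {'g': [[293.8, 237.6]], 'y': [[270.5, 252.3], [248.5, 271.4], [245.9, 298.0]], 'r': [[268.5, 320.4]]}
[ 0.5633 -0.0669 -2.5185] [[0.5421, 0.0226], [0.5341, -0.0263], [0.5342, -0.0779], [0.5675, -0.1156], [0.621, -0.1214]] 0.0006298422975222762
```

View pics/c1.png

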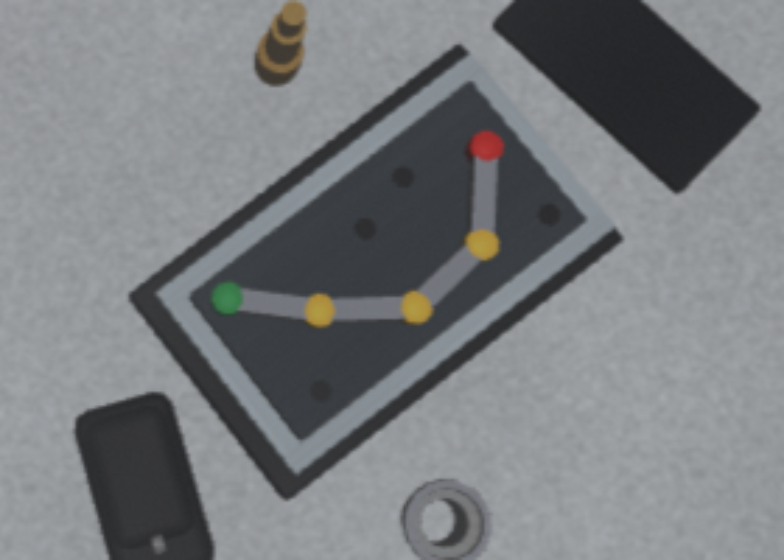

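The crop confirms it: a dark plate in the aluminium nest with green (227,298), yellow (320,311), (416,308), (482,245) and red (486,146) pads. The two views agree to 3 mm, and the fit residual is 0.6 mm. I'll approach pad1 with the fingers shut.

```bash
python3 -m handwheel '[[[2,-3.5,0,0],[4,-7,0,0],[6,-10.5,0,0],[8,-14,0,0],[10,-17.5,0,0]]]' 0 30
python3 -m handwheel '[[[2,-3.5,0,0],[4,-7,0,0],[6,-10.5,0,0],[8,-14,0,0],[10,-17.5,0,0]]]'
python3 -m handwheel '[[[2,-3.5,0,0],[4,-7,0,0],[6,-10.5,0,0],[8,-14,0,0],[10,-17.5,0,0]]]'
```

```text
t: 0.67
position: [0.3306, 0.4043, 0.2453]
orientation: [0.187, 0.982, 0.0, -0.0]
ft_force: [1.0, 0.4, 0.5]
finger_gap: 0.0257
t: 1.08
position: [0.4305, 0.2293, 0.2455]
orientation: [0.187, 0.982, 0.0, 0.0]
ft_force: [0.1, -0.1, -0.0]
finger_gap: 0.0002
t: 1.5
position: [0.5306, 0.0543, 0.2456]
orientation: [0.187, 0.982, 0.0, 0.0]
ft_force: [0.7, 1.4, -0.6]
finger_gap: 0.0003
```

```bash
python3 -m handwheel '[[[0.6,-1.5,-3,0],[1.15,-3,-6.5,0],[1.15,-3,-10,0],[1.15,-3,-13.5,0],[1.15,-3,-14,0]]]'
python3 - <<'E'
from plant import robot
import cv2,numpy as np
d=robot.get_image("scene"); a=cv2.resize(d["image"][200:350,200:350,::-1],(600,600))
cv2.imwrite("pics/s2.png",a); print(robot.get_obs()["position"],robot.get_obs()["ft_force"])
E
```

```text
t: 1.92
position: [0.538, 0.0256, 0.0999]
orientation: [0.188, 0.982, -0.002, -0.004]
ft_force: [-0.7, 0.5, -0.6]
finger_gap: -0.0001
[0.538979   0.02587101 0.10196081] [-1.24212499 -0.86641297 -0.49067347]
```

View pics/s2.png

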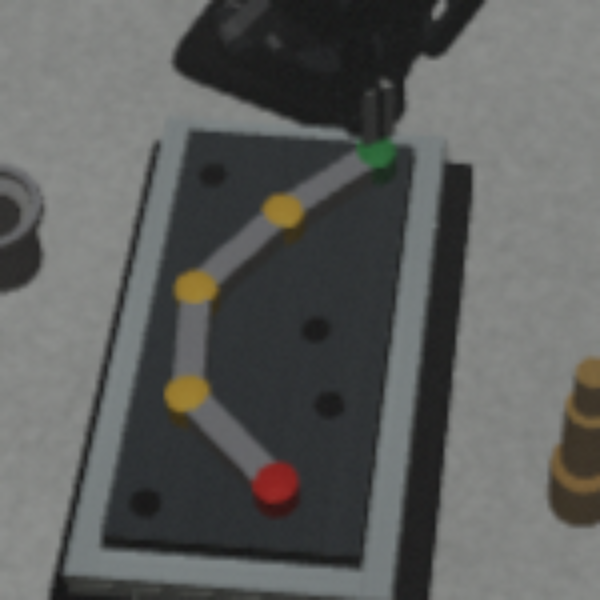

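Shut tips stand just over the green pad (crop ~(378,142)), with the rest of the rim free. Settling, then I'll check the tip against the calibration.

```bash
python3 -m handwheel '[[[0,0,-0.2,0],[0,0,-0.4,0],[0,0,-0.6,0],[0,0,-0.8,0],[0,0,-0.8,0]]]'
python3 - <<'E'
from plant import robot
import cv2,numpy as np
d=robot.get_image("scene"); o=robot.get_obs(); p=o["position"]-[0,0,.014]
cv2.imwrite("pics/s3.png",cv2.resize(d["image"][210:260,260:330,::-1],(784,560),interpolation=cv2.INTER_CUBIC))
c=d["mtx"]@(np.linalg.inv(d["T"])@np.append(p,1))[:3]; px=c[:2]/c[2]
print(o["position"],o["ft_force"],"tip px",px,"crop",(px-[260,210])*11.2)
E
```

```text
t: 2.38
position: [0.5419, 0.0264, 0.0981]
orientation: [0.187, 0.982, 0.0, 0.001]
ft_force: [0.3, -0.3, 0.1]
finger_gap: 0.0004
[0.54175721 0.02635368 0.09794489] [-0.27973748 -0.68271141 -0.47438947] tip px [294.84326467 232.8036317 ] crop [390.24456428 255.40067505]
```

View pics/s3.png

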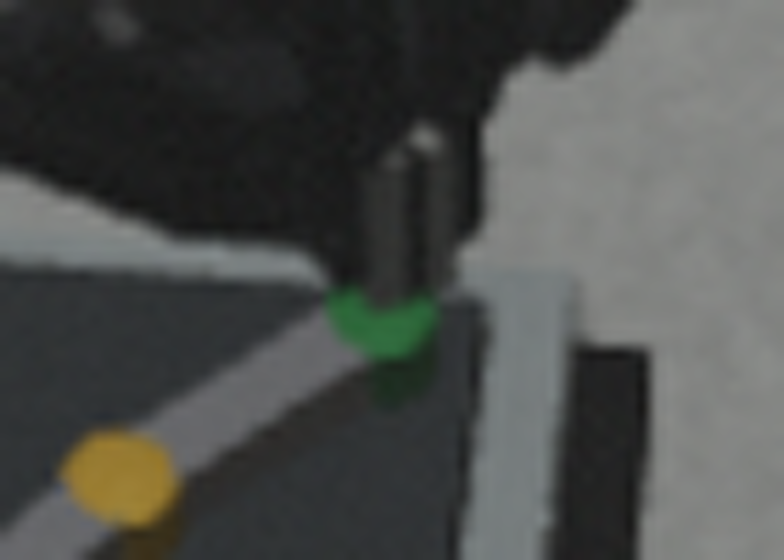

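Projected and seen tip agree to about 2 mm. Touching down on pad1.

```bash
python3 -m handwheel '[[[0,-0.25,-0.5,0],[0,-0.25,-0.8,0],[0,-0.25,-1.0,0],[0,-0.25,-1.15,0],[0,-0.25,-1.3,0]]]'
python3 -m handwheel '[[[0,0,0,0],[0,0,0,0],[0,0,0,0],[0,0,0,0],[0,0,0,0]]]'
```

```text
t: 2.85
position: [0.5415, 0.0233, 0.0843]
orientation: [0.187, 0.982, -0.0, 0.0]
ft_force: [-1.4, -1.8, 4.7]
finger_gap: 0.0002
t: 3.27
position: [0.5415, 0.0234, 0.0844]
orientation: [0.187, 0.982, -0.0, 0.0]
ft_force: [-1.4, -3.1, 4.6]
finger_gap: 0.0001
```

Contact is on pad1: 4.6 N, nest down ~4.6 mm. Sliding to pad2.

```bash
python3 -m handwheel '[[[-0.06,-0.4,0,0],[-0.14,-0.9,0,0],[-0.22,-1.4,0,0],[-0.3,-1.9,0,0],[-0.38,-2.42,0,0]]]'
python3 -m handwheel '[[[-0.08,-0.5,0,0],[-0.15,-1.0,0,0],[-0.23,-1.5,0,0],[-0.3,-2.0,0,0],[-0.37,-2.42,0,0]]]'
```

```text
t: 3.68
position: [0.5376, -0.0008, 0.0844]
orientation: [0.187, 0.982, 0.0, 0.0]
ft_force: [-0.0, 3.6, 4.1]
finger_gap: -0.0001
t: 4.1
position: [0.5339, -0.0253, 0.0844]
orientation: [0.187, 0.982, 0.0, 0.0]
ft_force: [0.9, 3.5, 3.9]
finger_gap: -0.0
```

Run:
```python
from plant import robot
import cv2,numpy as np
d=robot.get_image("scene"); o=robot.get_obs()
cv2.imwrite("pics/s4.png",cv2.resize(d["image"][225:285,230:314,::-1],(784,560),interpolation=cv2.INTER_CUBIC))
print(o["position"],o["ft_force"])
```

```text
[ 0.5337514  -0.02626796  0.08438216] [0.97812483 1.85964884 4.39345708]
```

View pics/s4.png

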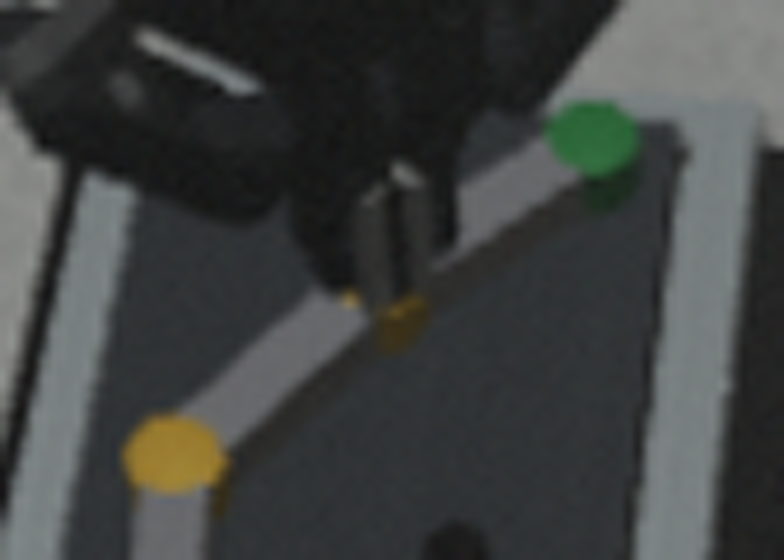

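The tips (crop ~(390,290)) sit on pad2, with yellow showing either side, so they're centred to a couple of mm. On to pad3, then pad4.

```bash
python3 -m handwheel '[[[0,-0.4,0,0],[0,-0.9,0,0],[0.01,-1.4,0,0],[0.01,-2.0,0,0],[0.01,-2.58,0,0]]]'
python3 -m handwheel '[[[0,-0.5,0,0],[0,-1.0,0,0],[0.01,-1.6,0,0],[0.02,-2.1,0,0],[0.02,-2.6,0,0]]]'
python3 - <<'E'
from plant import robot
import cv2,numpy as np
d=robot.get_image("scene"); o=robot.get_obs()
cv2.imwrite("pics/s5.png",cv2.resize(d["image"][240:315,220:325,::-1],(784,560),interpolation=cv2.INTER_CUBIC))
print(o["position"],o["ft_force"])
E
```

```text
t: 4.57
position: [0.534, -0.0513, 0.0843]
orientation: [0.187, 0.982, -0.0, -0.0]
ft_force: [0.8, 3.0, 3.1]
finger_gap: 0.0002
t: 4.98
position: [0.5343, -0.077, 0.0844]
orientation: [0.187, 0.982, 0.0, 0.0]
ft_force: [0.8, 4.0, 3.9]
finger_gap: -0.0001
[ 0.53418868 -0.07818505  0.08441694] [0.44378191 1.36144424 4.36531077]
```

View pics/s5.png

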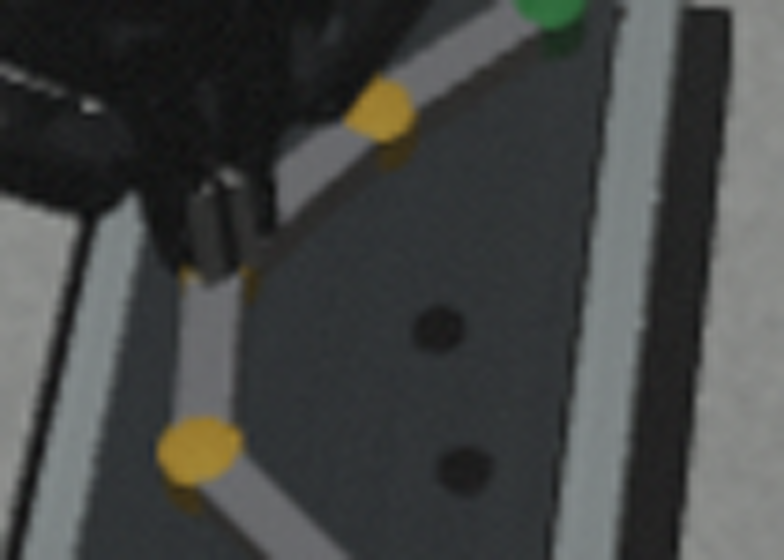

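The tips are centred on pad3 (crop (220,275)), with yellow showing equally on both sides. On to pad4 and then pad5.

```bash
python3 -m handwheel '[[[0.25,-0.3,0,0],[0.6,-0.65,0,0],[0.95,-1.05,0,0],[1.3,-1.45,0,0],[1.67,-1.83,0,0]]]'
python3 -m handwheel '[[[0.35,-0.4,0,0],[0.7,-0.75,0,0],[1.05,-1.15,0,0],[1.4,-1.5,0,0],[1.67,-1.82,0,0]]]'
python3 -m handwheel '[[[0.4,-0.03,0,0],[0.9,-0.08,0,0],[1.45,-0.14,0,0],[2.0,-0.2,0,0],[2.55,-0.26,0,0]]]'
python3 - <<'E'
from plant import robot
import cv2,numpy as np
d=robot.get_image("scene"); o=robot.get_obs()
cv2.imwrite("pics/s6.png",cv2.resize(d["image"][240:345,205:352,::-1],(784,560),interpolation=cv2.INTER_CUBIC))
print(o["position"],o["ft_force"])
E
```

```text
t: 5.45
position: [0.5512, -0.0954, 0.0842]
orientation: [0.187, 0.982, -0.0, -0.0]
ft_force: [-1.7, 2.5, 4.4]
finger_gap: -0.0003
t: 5.87
position: [0.5681, -0.1134, 0.0844]
orientation: [0.187, 0.982, 0.0, 0.0]
ft_force: [-2.4, 3.0, 4.5]
finger_gap: -0.0001
t: 6.28
position: [0.5938, -0.1157, 0.0843]
orientation: [0.187, 0.982, -0.0, 0.0]
ft_force: [-2.9, 0.5, 3.3]
finger_gap: -0.0002
[ 0.59464106 -0.11566478  0.08436318] [ 0.01059423 -1.34499774  2.48332022]
```

View pics/s6.png

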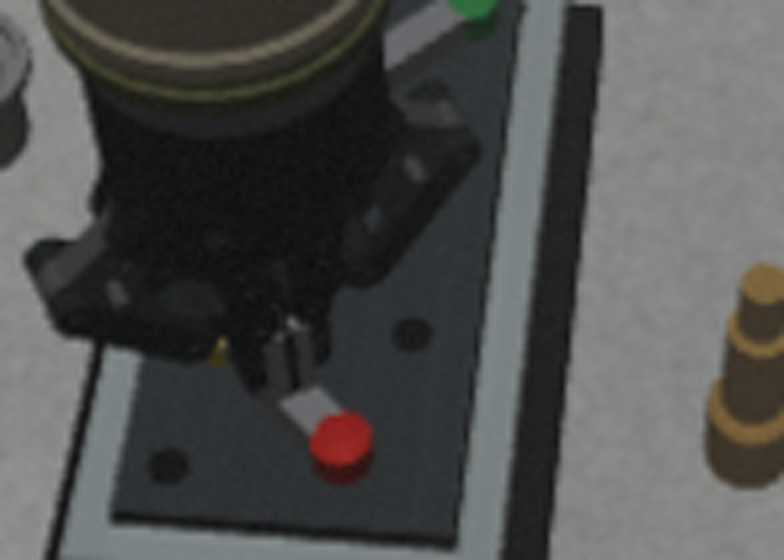

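On the rim before the red pad: tips (290,385) in line with the bright strip to red (342,437). Finishing on pad5, slightly past centre, with a short hold.

```bash
python3 -m handwheel '[[[0.55,-0.06,0,0],[1.1,-0.12,0,0],[1.7,-0.18,0,0],[2.3,-0.24,0,0],[2.75,-0.3,0,0]]]'
python3 -m handwheel '[[[0,0,0,0],[0,0,0,0],[0,0,0,0],[0,0,0,0],[0,0,0,0]]]'
python3 - <<'E'
from plant import robot
import cv2,numpy as np
d=robot.get_image("scene"); o=robot.get_obs()
cv2.imwrite("pics/s7.png",cv2.resize(d["image"][270:345,225:330,::-1],(784,560),interpolation=cv2.INTER_CUBIC))
print(o["position"],o["ft_force"])
E
```

```text
t: 6.75
position: [0.6214, -0.1186, 0.0843]
orientation: [0.187, 0.982, 0.0, 0.0]
ft_force: [-3.3, 0.6, 3.3]
finger_gap: 0.0004
t: 7.17
position: [0.6213, -0.1186, 0.0849]
orientation: [0.187, 0.982, 0.0, 0.001]
ft_force: [3.1, -0.4, 4.4]
finger_gap: -0.0
[ 0.62115916 -0.1186276   0.08477333] [ 3.59134426 -0.22871352  3.96396779]
```

View pics/s7.png

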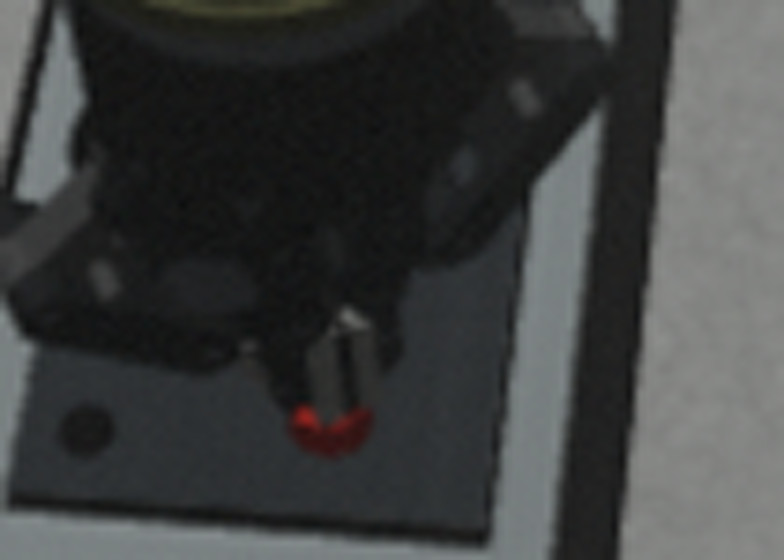

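Tips are on the red pad (crop (342,415)), about 2 mm to its right. A small nudge to centre, then straight up.

```bash
python3 -m handwheel '[[[0.05,-0.1,0,0],[0.1,-0.2,0,0],[0.1,-0.25,0,0],[0.1,-0.25,0,0],[0.1,-0.25,0,0]]]'
python3 -m handwheel '[[[0,0,0.3,0],[0,0,0.7,0],[0,0,1.2,0],[0,0,2.5,0],[0,0,4.5,0]]]'
python3 -m handwheel '[[[0,0,2.5,0],[0,0,5,0],[0,0,8,0],[0,0,11,0],[0,0,12,0]]]'
python3 -m handwheel '[[[-1,3.5,0,0],[-2,7,0,0],[-3,10.5,0,0],[-4,14,0,0],[-5,17.5,0,0]]]'
python3 -m handwheel '[[[-1,3.5,0,0],[-2,7,0,0],[-3,10.5,0,0],[-4,14,0,0],[-4,14,0,0]]]'
python3 - <<'E'
from plant import robot
from fit import *
o=robot.get_obs();print(o["position"],o["ft_force"])
ims=[]
for n,roi in(("top",(320,190,505,330)),("scene",(210,225,312,350))):
    d=robot.get_image(n); b=blobs(d["image"],roi); print(n,{k:np.round(v,1).tolist() for k,v in b.items()})
    ims.append(cv2.resize(d["image"][...,::-1],(400,300)) if n=="scene" else cv2.resize(d["image"][...,::-1],(400,300)))
cv2.imwrite("pics/end.png",np.hstack(ims))
E
```

```text
t: 7.63
position: [0.6213, -0.1207, 0.0841]
orientation: [0.187, 0.982, 0.0, -0.001]
ft_force: [-0.3, 4.2, 3.7]
finger_gap: 0.0001
t: 8.05
position: [0.6204, -0.1216, 0.1288]
orientation: [0.188, 0.982, -0.0, -0.002]
ft_force: [0.5, -0.5, -0.8]
finger_gap: -0.0004
t: 8.47
position: [0.6227, -0.1223, 0.2552]
orientation: [0.188, 0.982, 0.0, 0.003]
ft_force: [0.8, -0.6, 0.9]
finger_gap: 0.0001
t: 8.88
position: [0.5708, 0.0548, 0.2499]
orientation: [0.188, 0.982, -0.0, 0.0]
ft_force: [0.5, 0.1, -0.2]
finger_gap: -0.0002
t: 9.3
position: [0.5287, 0.2019, 0.2495]
orientation: [0.183, 0.983, 0.001, -0.001]
ft_force: [-1.7, 1.1, -0.4]
finger_gap: 0.0
[0.52870915 0.20185779 0.24950998] [-1.65803167  1.07017797 -0.37317161]
top {'g': [[361.3, 256.2]], 'y': [[452.5, 236.5], [394.2, 260.7], [428.8, 259.5]], 'r': [[453.4, 201.3]]}
scene {'g': [[293.1, 237.8]], 'y': [[270.1, 252.7], [248.0, 271.8], [245.7, 298.5]], 'r': [[268.4, 320.8]]}
```

View pics/end.png

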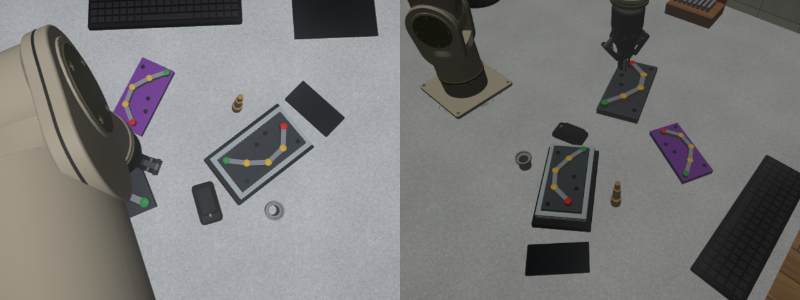

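The part is back up in its nest and moved under 1 mm. The bush, gauge, phone and mouse are where they were, and the hand is clear. Settling, then handing in.

```bash
python3 -m handwheel '[[[0,0,0,0],[0,0,0,0],[0,0,0,0],[0,0,0,0],[0,0,0,0]]]'; python3 -c "
from plant import robot
print(robot.hand_in())"
```

```text
t: 9.82
position: [0.5319, 0.1932, 0.2494]
orientation: [0.188, 0.982, 0.0, 0.0]
ft_force: [0.2, 0.4, 0.2]
finger_gap: 0.0001
the job is handed in; nothing more can be done
None
```

I ran the shut fingertips along the rim of the small dark part in the nest, from green over the three yellow pads to red, then lifted off and moved the hand clear. I handed the job in at about 9.8 s.

- **Touch:** the upward force read 2.5 to 4.7 N at every reading along the slide, so the fingers were in touch each time I checked. The tips stayed at one height, which pressed the nest down about 3 to 5 mm, well short of 10 mm.
- **Over the pads:** close-up pictures showed the tips centred on pads 2 and 3. On pad 5 they were about 2 mm off, so I nudged them before lifting. I positioned pads 1 and 4 by measurement only: the tip was seen just above pad 1 before contact, and pad 4 was not pictured under the tips.
- **After lifting:** the part lies in its nest, and its pads moved less than 1 pixel (about 1 mm, roughly its play in the pocket). By eye, the bush, gauge, phone and mouse are where they were. The wrist force read near zero at hand-in.
- **Disagreement:** the two cameras differed by 3 mm in y on the pad positions, so I used the average. No check failed.

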